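# Swing the drip tray home and set the ramekin to drain

## Task

Swing the blue drip tray round on its pin, away from the rack, until its side is up against the red rubber foot of the end stop, and press it home there for a moment, firmly but gently, so that the foot neither stays untouched nor gets crushed. Then set the upside-down glass ramekin down gently in the tray, still upside down, leaving the tray at its stop, and leave the other things on the sill where they are.

Things in the scene. Friction and masses are not known exactly. Their poses are not given: they have to be found in the camera images.
- drainer: White plastic dish drainer, fixed: a board 10 mm thick with pin, end stop and wire rack. Origin: on the pin's axis, at the board's underside (on the sill). The board runs from x -270 to +75 and y -225 to +290 mm in its frame. The rack is 95 mm high and lies at y above +110 mm; a plate in it reaches 195 mm, a cutlery bin with whisk and masher 280 mm above the sill.
- pin_top (a point): Middle of the top of the steel pin's cap, 22.5 mm above the sill, on the axis about which the tray turns. The pin is 12 mm thick, its cap 24 mm wide and wider than the hole: the tray cannot be lifted off.
- tray: Blue drip tray, loose, turning flat on the board about the pin. Origin: centre of the pin hole, on its underside (10 mm above the sill). Own x runs along its length away from the pin, own y level across it: it spans x -20 to +200, y -80 to +20 mm. Floor 5 mm thick, walls 4 mm thick, 25 mm high over all. Home: its x points nearly along the drainer's -y; it starts 0.4 to 0.9 rad short of that.
- tray_push (a point): Best place to push: outer face of the long wall at y = -80 mm, near the free end, half-way up: (165, -80, 13) mm in the tray's frame, same lever arm as the stop. Pushed here along its +y the tray turns home, anticlockwise from above. Drag 1 to 4 N (mass 0.3 to 0.6 kg, friction not known). A finger that is also borne down on the wall loads the tray and loses push to friction (0.3 to 0.5 of it): ease it upwards until it feels no lift.
- tray_mid (a point): Middle of the tray's floor, on its upper face: at (95, -30, 5) mm in the tray's own frame. The ramekin is to stand about here.
- tray_lead (a point): Point on the outer face of the tray's leading long wall (y = +20 mm): at (165, 20, 17) mm in the tray's own frame. It comes to bear on the stop's foot.
- stop: End stop fixed on the board: grey block 22 x 34 x 32 mm. Origin: centre of its underside, at (60, -165, 10) mm in the drainer's frame, axes parallel to the drainer's. A screw stem with a red rubber foot (18 mm wide, 17 mm above the block's underside) sticks out along its -x. The foot's face stands 26 to 54 mm out from the origin: how far differs each time, is not reported and must be felt.
- stop_foot (a point): Fixed point on the line of the stop's foot, at (-26, 0, 17) mm in the stop's frame: the foot's face when screwed in all the way; the real face is 0 to 28 mm farther along -x. The foot is springy, 6 N per mm, and bottoms after 4 mm. It is home when the tray bears on it with at least 4 N for a third of a second; over 13 N at any time crushes it. Aim for 8 N.
- ramekin_mid (a point): Small amber glass ramekin standing upside down (closed base up, rim down) on the sill; this point is its centre, 22.5 mm above its rim. 45 mm high, 62 mm across at the rim below, 59 mm across the base on top. About 0.15 kg. It must not be dropped: slower than 0.25 m/s over the last 30 mm above the tray's floor.
- mug: Bystander: blue ceramic mug, 80 mm across, 90 mm high; origin at the centre of its underside.
- jar: Bystander: glass jar with green lid, 72 mm across, 100 mm high; origin at the centre of its underside.
- spoon: Bystander: wooden spoon lying on the sill, about 250 mm long.
Things that resemble listed ones, but are neither listed nor needed, are in the scene too. Of the things shaped like the part that bears ramekin_mid, the amber glass one is meant.

How it is judged (in metres and radians):
On the way, in this order (a step that is already met when the one before it is completed fails the run):
1. the tray is pressed home on the stop's foot with at least 4 N (contact force between tray and stop above 4 N), for 0.3 s.
2. the ramekin stands upside down in the tray (x of ramekin_mid in the frame of tray between 0.03 and 0.175 m and y of ramekin_mid in the frame of tray between -0.06 and 0 m and z of ramekin_mid in the frame of tray between 0.02 and 0.034 m and angle between ramekin_mid's own z axis and vertical below 0.12 rad), for 0.2 s.
At the end, for the whole second after the job is handed in: The ramekin stands upside down (within 7 degrees) on the tray's floor, at rest, and the tray is still at its stop: its leading wall opposite the stop is no more than 60 mm from the stop's origin (that is at most 6 mm back from the farthest place that the foot can have) (all of step 2 and x of tray_lead in the frame of stop between -0.06 and -0.02 m and linear speed of each of ramekin, tray below 0.02 m/s); the robot touches nothing.
It fails at once if the stop's foot is crushed: pressed with more than 13 N (contact force between tray and stop above 13 N).
It fails at once if the ramekin is dropped or banged down: faster than 0.25 m/s within 30 mm of the tray floor (x of ramekin_mid in the frame of tray between 0.03 and 0.175 m and y of ramekin_mid in the frame of tray between -0.06 and 0 m and z of ramekin_mid in the frame of tray below 0.0575 m and linear speed of ramekin above 0.25 m/s).
It fails at once if a bystander is pushed more than 30 mm (distance of any of mug, jar, spoon from where it was at the start of the episode above 0.03 m).
It also fails if it takes over 72 s, if anything falls off the work surface, if the arm or the gripper's body presses on something with over 40 N, if the wrist force passes 120 N, or if a joint passes its speed limit or range.

## Robot

A 6-joint arm with a two-finger parallel gripper is mounted at the origin on the work surface. World frame = base frame: x ahead of the robot, y to its left, z up, the work surface at z = 0. Lengths are in m, angles in degrees, forces in N, time in s.
With the tool pointing down it reaches from about 0.375 to 0.9 m from the base axis. Payload 3.1 kg.
Tool frame: the origin (TCP) lies on the centre line of the jaws, within the pads' length; the fingertips stand 25 mm ahead of it and the grasp point (between the pads) lies 6 mm ahead of it; y points along the fingers, x is the direction in which the jaws open and shut, and the axes are right-handed (so a half turn about y gives the same grasp; the last joint's range is limited). The gripper opens to 87 mm and grips with 3 to 60 N. Pads are 19 mm wide; open, the fingers measure 117 mm over their backs; the gripper's body (75 mm by 190 mm) begins 51 mm behind the grasp point.
Start: joints at [-83.394, 30.224, 82.088, -0, 67.689, -10.227], TCP at [0.181, -0.598, 0.248] pointing down, gripper open.
Joint ranges: [-176.69, 176.69], [-43.24, 126.21], [12.49, 139.97], [-82, 262], [0, 151.66], [-163.58, 163.58]. Speed limits (degrees/s): [159.86, 159.86, 180, 180, 180, 180].

## Interface

Orientations are given as a 3x3 rotation matrix whose columns are the frame's x, y, z axes.
In Python, from rig import * gives the robot as it stands.
- The arm moves only by the tool play_rows, never from a script. Its argument "commands" is a list of rows, each a list of 2 entries, a list of its own where there are three numbers: the shift along the world's x, y, z in m, then the turn, a rotation vector about the world's x, y, z in rad. A call has 1 to 10 rows; each row is the pose to reach, as a shift and turn from the pose commanded when the call began; what a row does not reach only later rows make up. A row lasts 1/8 s, in which the tool goes at most 62.5 mm and 10.7 degrees, less where a joint would pass 70% of its speed; a pose out of reach is approached as far as the arm can. A call with a gripper value outside its range is refused whole. "gripper" is the finger opening in m, from 0 to 0.087, set as the call begins (left out, the last holds). The fingers move at their own pace and stop on an object; the grip force is fixed at half the most. Time passes only in rows, so rows that repeat a pose let the fingers close. It gives the time, the measured TCP pose, the force and the opening at its end, in the units of the state.
- read_state(): the state, without advancing time (a new reading comes with each control period).
- capture(name): name is "scene" or "top" or "wrist"; returns a dict with "frame" (384x512x3 uint8, red, green, blue), "depth" (384x512 float32, m along the optical axis (not along the pixel's ray), 0 where there is no reading), "mtx" (3x3 intrinsics, pixels), "cam_to_world" (4x4, takes a point from camera to world coordinates); the wrist camera has in their place "hand_eye" (4x4, takes a point from camera to tool coordinates, whose origin is the TCP and whose axes are the tool frame's). Camera axes: x right, y down, z forward; pixel columns grow to the right and rows downward; lengths in m; the calibration is good to about 2 mm. A picture is of the moment at which its call begins: read the wrist's pose just before it.
- hand_in(): hands the job in, once; it reports no verdict.
The state is a dict: "time_s": time; "joint_positions": joint angles; "qvel": joint speeds; "tau": joint torques, N m; "position": TCP position; "tcp_rot": TCP orientation; "force": force on the tool from outside, world axes, zero at the start; "moment": the same for the moment, N m; "opening": opening from 0.0 (shut) to 1.0 (fully open).
Only numpy, scipy, OpenCV 4.12 (cv2) and the standard library are available. Lean on these libraries where they do the work, as an engineer would, in place of code of your own. Each camera call takes 0.05 s, during which the arm holds its last target. There are 200 camera calls.

## Working session

There is one attempt and no reset: what is moved stays moved. The work goes in short steps, Python scripts to look and compute and a tool call to move; the robot and the scene stay as the last step left them, time stands still between calls to the robot, and variables do not carry over. Pictures are saved under pics/ and viewed, about 8 in all and at most 12, crops included, and the job is handed in when it is done.

Besides the shell and the picture viewer there is one more tool, called after "Call:" by a JSON object that holds its "name" and its "arguments". play_rows: Moves the arm, as the interface text tells. Its arguments: {"type":"object","properties":{"commands":{"type":"array"},"gripper":{"type":"number"}},"required":["commands"]}

```bash
mkdir -p pics; ls; python3 - <<'E'
from rig import *
import cv2,numpy as np,pickle
s=read_state();print(s)
d={}
for n in("scene","top"):
    c=capture(n);d[n]=c
    print(n,c["mtx"].tolist(),c["cam_to_world"].round(4).tolist())
pickle.dump(d,open("cap0.pkl","wb"))
im=np.vstack([d["scene"]["frame"],d["top"]["frame"]])
cv2.imwrite("pics/a.png",cv2.resize(d["scene"]["frame"][:,:,::-1],(768,576)))
cv2.imwrite("pics/b.png",cv2.resize(d["top"]["frame"][:,:,::-1],(768,576)))
E
```

```text
pics
{'time_s': 0.0, 'joint_positions': array([-8.33931888e+01,  3.02763604e+01,  8.21534813e+01, -1.40213949e-03,
        6.76862316e+01, -1.02288619e+01]), 'qvel': array([ 0.06651207,  0.08718277,  0.02728959, -0.03583924, -0.00286317,
        0.02417378]), 'tau': array([ 2.25302065e-04, -4.40041888e+01, -1.76591921e+01,  6.31152629e-02,
        5.82246878e-02, -1.59925512e-04]), 'position': array([ 0.18094838, -0.59756572,  0.24661561]), 'tcp_rot': array([[ 2.89636440e-01, -2.55574935e-04,  9.57136703e-01],
       [-9.57134652e-01,  2.00980184e-03,  2.89636356e-01],
       [-1.99767890e-03, -9.99997948e-01,  3.37492223e-04]]), 'force': array([-0.34804043, -0.14778312, -0.22762482]), 'moment': array([-0.02567459, -0.01073204,  0.00992509]), 'opening': 0.9991771853191996}
scene [[384.298422709218, 0.0, 253.72727562533782], [0.0, 384.298422709218, 191.9534246051852], [0.0, 0.0, 1.0]] [[0.3011, 0.5194, -0.7997, 1.4319], [0.9533, -0.1839, 0.2395, -0.4625], [-0.0227, -0.8345, -0.5505, 0.638], [0.0, 0.0, 0.0, 1.0]]
top [[430.31704020740904, 0.0, 252.07494958793075], [0.0, 430.31704020740904, 191.9795104782644], [0.0, 0.0, 1.0]] [[0.0217, -0.9953, 0.0948, 0.4531], [-0.9996, -0.0199, 0.02, -0.2376], [-0.018, -0.0952, -0.9953, 1.2787], [0.0, 0.0, 0.0, 1.0]]
```

View pics/a.png

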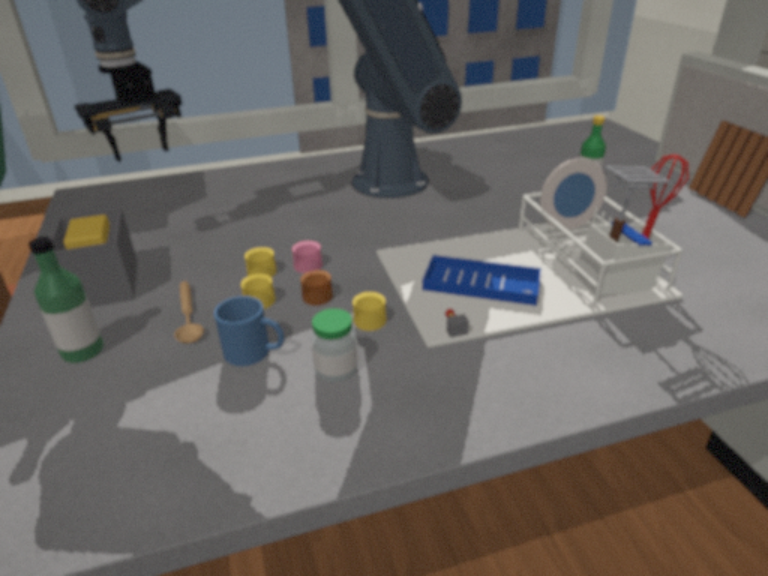

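View pics/b.png

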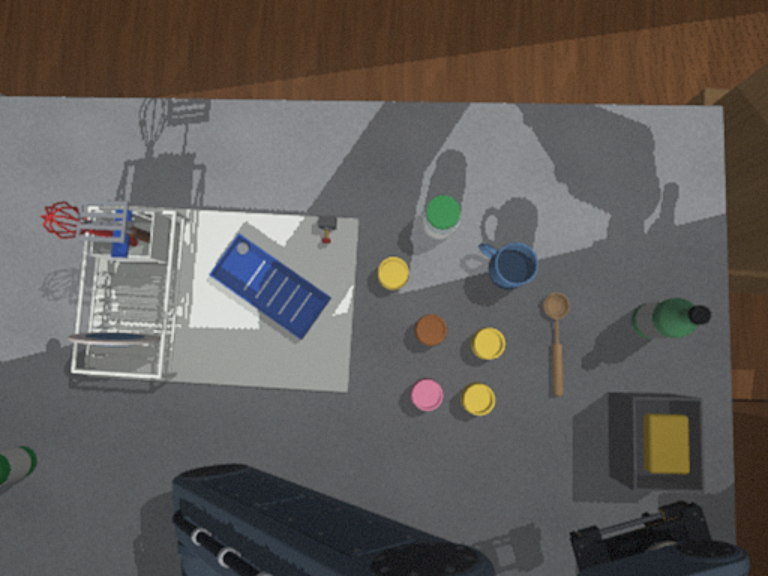

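The picture shows the tray (top view, 768-wide: pin 242,248, free end around 310,325), the stop (327,223 with its red foot at 326,239) and the rack to the left. Candidate ramekins are amber-brown at (431,330), yellow at (394,273), (488,343) and (478,400), and pink at (428,395). The amber-brown one fits; I'll confirm it in a crop while I measure.

```bash
cat > h.py <<'E'
import numpy as np,cv2
def ray(c,uv,z):
    uv=np.atleast_2d(np.asarray(uv,float)); K=c["mtx"];T=c["cam_to_world"]
    d=np.c_[(uv-[K[0,2],K[1,2]])/[K[0,0],K[1,1]],np.ones(len(uv))]@T[:3,:3].T
    o=T[:3,3]; return o+d*((z-o[2])/d[:,2])[:,None]
def hsv(c): return cv2.cvtColor(c["frame"],cv2.COLOR_RGB2HSV)
def big(m,box,k=1):
    M=np.zeros(m.shape,np.uint8);x0,y0,x1,y1=box;M[y0:y1,x0:x1]=m[y0:y1,x0:x1]
    cs=cv2.findContours(M,cv2.RETR_EXTERNAL,cv2.CHAIN_APPROX_NONE)[0]
    return max(cs,key=cv2.contourArea)
def tray(c,box):
    H=hsv(c);m=cv2.inRange(H,(105,120,40),(130,255,255))
    q=ray(c,big(m,box)[:,0,:],0.035)[:,:2]
    (cx,cy),(w,h),a=r=cv2.minAreaRect((q*1000).astype(np.float32))
    return r,cv2.boxPoints(r)
E
python3 - <<'E'
import pickle,numpy as np,cv2
from h import *
d=pickle.load(open("cap0.pkl","rb"));t=d["top"];s=d["scene"]
r,b=tray(t,(130,145,235,235));print("tray",r,b.tolist())
H=hsv(t)
# board
m=cv2.inRange(H,(0,0,120),(180,40,255))
c=big(m,(120,130,250,270));M=cv2.boundingRect(c);print("board bbox",M)
q=ray(t,c[:,0,:],0.01)[:,:2]*1000;print("board",cv2.minAreaRect(q.astype(np.float32)))
for u in[(358/1.5,217/1.5),(348/1.5,391/1.5)]: print("corner",ray(t,u,0.01))
print("pin",ray(t,(242.5/1.5,248/1.5),.0225))
# red foot, stop
m=cv2.inRange(H,(0,120,60),(8,255,255))|cv2.inRange(H,(172,120,60),(180,255,255))
f=big(m,(205,145,230,170))[:,0,:];print("foot px",f.min(0),f.max(0),ray(t,f,.027).min(0),ray(t,f,.027).max(0))
# amber
for n,c,box in(("top",t,(270,200,305,240)),("scene",s,(195,175,228,207))):
    H=hsv(c);m=cv2.inRange(H,(3,120,40),(17,255,255));f=big(m,box)
    x,y,w,h=cv2.boundingRect(f);e=cv2.minEnclosingCircle(f);print(n,x,y,w,h,e,"top plane",ray(c,e[0],.045),"ctr bbox",ray(c,(x+w/2,y+h/2),.0225), t["depth"][int(e[0][1]),int(e[0][0])] if n=="top" else "")
a=t["frame"][190:290,240:350,::-1];b2=s["frame"][150:250,150:260,::-1]
g=t["frame"][130:245,125:250,::-1]
cv2.imwrite("pics/c.png",np.hstack([cv2.resize(x,(400,400),interpolation=cv2.INTER_CUBIC) for x in(b2,g)]))
E
```

```text
tray ((572.7058715820312, -0.639678955078125), (220.45709228515625, 97.40670013427734), 56.450225830078125) [[471.1971740722656, -65.58836364746094], [552.37646484375, -119.4212646484375], [674.214599609375, 64.30900573730469], [593.0352783203125, 118.14190673828125]]
board bbox (120, 139, 119, 123)
board ((548.7493896484375, 16.290847778320312), (359.4134216308594, 345.1336364746094), 87.86299133300781)
corner [[ 0.71554282 -0.1688562   0.01      ]]
corner [[ 0.37140508 -0.15786731  0.01      ]]
pin [[0.6467312  0.05712224 0.0225    ]]
foot px [215 159] [219 161] [ 0.66196762 -0.11299567  0.027     ] [ 0.66804023 -0.10101116  0.027     ]
top 277 210 21 20 ((286.8333435058594, 219.8333282470703), 10.330737113952637) top plane [[ 0.49270001 -0.31390514  0.045     ]] ctr bbox [[ 0.49297811 -0.31724028  0.0225    ]] 1.2264692
scene 201 180 20 23 ((210.5, 191.5), 11.510964393615723) top plane [[ 0.52754819 -0.31890776  0.045     ]] ctr bbox [[ 0.49372561 -0.31207015  0.0225    ]]
```

View pics/c.png

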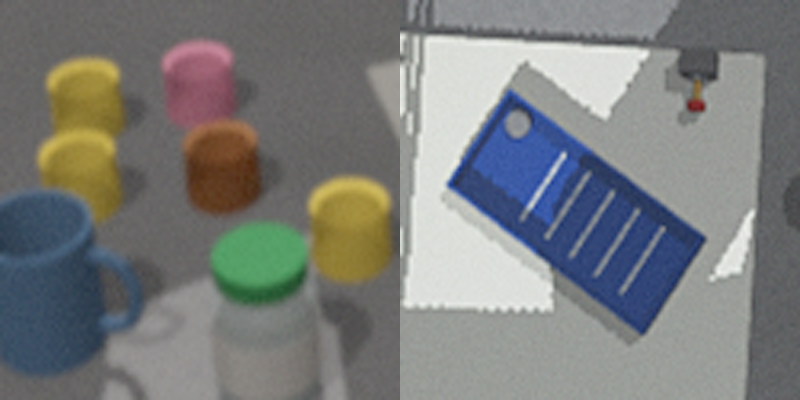

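The crop confirms it: one amber-brown ramekin, among yellow and pink ones. Measured: pin (0.6466, 0.058), which agrees with the board corner; tray 0.55 rad short of home; ramekin about (0.493, -0.314). Next I move behind the push wall with the gripper shut.

Call:
{"name": "play_rows", "arguments": {"commands": [[[0.028, 0.055, 0], [0, 0, -0.1]], [[0.056, 0.11, 0], [0, 0, -0.25]], [[0.084, 0.166, 0], [0, 0, -0.4]], [[0.112, 0.222, 0], [0, 0, -0.55]], [[0.14, 0.277, -0.02], [0, 0, -0.7]], [[0.168, 0.332, -0.04], [0, 0, -0.8]], [[0.196, 0.388, -0.06], [0, 0, -0.878]], [[0.224, 0.443, -0.08], [0, 0, -0.878]], [[0.252, 0.5, -0.1], [0, 0, -0.878]], [[0.29, 0.574, -0.11], [0, 0, -0.878]]], "gripper": 0}}

```text
time_s: 1.35
position: [0.4551, -0.0538, 0.1417]
tcp_rot: [[-0.552, -0.002, 0.834], [-0.834, 0.0, -0.552], [0.0, -1.0, -0.002]]
force: [0.7, -0.5, -0.8]
opening: 0.021
```

Call:
{"name": "play_rows", "arguments": {"commands": [[[0, 0, -0.03], [0, 0, 0]], [[0, 0, -0.05], [0, 0, 0]], [[0, 0, -0.05], [0, 0, 0]], [[0, 0, -0.05], [0, 0, 0]]]}}

```text
time_s: 1.85
position: [0.4552, -0.0559, 0.0932]
tcp_rot: [[-0.552, 0.0, 0.834], [-0.834, -0.0, -0.552], [-0.0, -1.0, 0.0]]
force: [-0.8, -0.6, 0.2]
opening: 0.007
```

```bash
python3 - <<'E'
from rig import *
import cv2
s=read_state();print(s["time_s"],s["position"],s["tcp_rot"].round(3).tolist(),s["force"],s["opening"])
c=capture("top");cv2.imwrite("pics/d.png",cv2.resize(c["frame"][110:290,110:350,::-1],(800,600),interpolation=cv2.INTER_CUBIC))
E
```

```text
1.85 [ 0.45519812 -0.05594074  0.09315332] [[-0.552, 0.0, 0.834], [-0.834, -0.0, -0.552], [-0.0, -1.0, 0.0]] [-0.75952004 -0.55776975  0.24966358] 0.0065459397235805294
```

View pics/d.png

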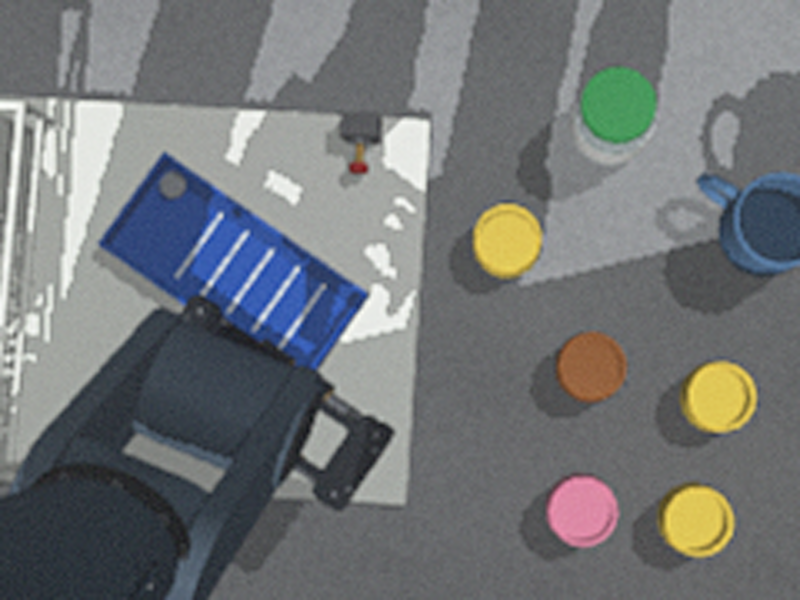

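The tray is as measured and the gripper is behind it, though a bit too far along the wall. The amber ramekin shows a plain closed top, at about (592,367) in the crop. I shift sideways, then lower.

Call:
{"name": "play_rows", "arguments": {"commands": [[[0.016, 0.033, 0], [0, 0, 0]], [[0.016, 0.033, -0.02], [0, 0, 0]], [[0.016, 0.033, -0.04], [0, 0, 0]], [[0.016, 0.033, -0.05], [0, 0, 0]], [[0.016, 0.033, -0.05], [0, 0, 0]], [[0.016, 0.033, -0.05], [0, 0, 0]]]}}

```text
time_s: 2.65
position: [0.4714, -0.023, 0.0434]
tcp_rot: [[-0.552, 0.001, 0.834], [-0.834, -0.0, -0.552], [-0.0, -1.0, 0.001]]
force: [0.6, 0.2, 0.8]
opening: 0.008
```

```bash
python3 - <<'E'
import numpy as np
pin=np.array([.6466,.058])
def tcp(a,y=-89.5):
    th=np.arctan2(-.834,-.553)+a; x=np.array([np.cos(th),np.sin(th)]);yy=np.array([-x[1],x[0]])
    return pin+.165*x+y/1000*yy
p0=np.array([.4714,-.023])
print("contact",(tcp(0)-p0).round(4))
for a in np.r_[np.arange(0,.48,.04),.46,.5,.53,.56,.58]: print(round(a,3),(tcp(a)-p0).round(4),tcp(a).round(4))
E
```

```text
contact [ 0.0094 -0.0071]
0.0 [ 0.0094 -0.0071] [ 0.4808 -0.0301]
0.04 [ 0.0131 -0.0136] [ 0.4845 -0.0366]
0.08 [ 0.017 -0.02 ] [ 0.4884 -0.043 ]
0.12 [ 0.0212 -0.0263] [ 0.4926 -0.0493]
0.16 [ 0.0256 -0.0323] [ 0.497  -0.0553]
0.2 [ 0.0302 -0.0382] [ 0.5016 -0.0612]
0.24 [ 0.0351 -0.0439] [ 0.5065 -0.0669]
0.28 [ 0.0402 -0.0494] [ 0.5116 -0.0724]
0.32 [ 0.0455 -0.0547] [ 0.5169 -0.0777]
0.36 [ 0.0511 -0.0598] [ 0.5225 -0.0828]
0.4 [ 0.0568 -0.0647] [ 0.5282 -0.0877]
0.44 [ 0.0627 -0.0693] [ 0.5341 -0.0923]
0.46 [ 0.0657 -0.0715] [ 0.5371 -0.0945]
0.5 [ 0.0719 -0.0758] [ 0.5433 -0.0988]
0.53 [ 0.0767 -0.0788] [ 0.5481 -0.1018]
0.56 [ 0.0815 -0.0817] [ 0.5529 -0.1047]
0.58 [ 0.0848 -0.0835] [ 0.5562 -0.1065]
```

Call:
{"name": "play_rows", "arguments": {"commands": [[[0.005, -0.004, 0], [0, 0, 0]], [[0.0094, -0.0071, 0], [0, 0, 0]], [[0.0131, -0.0136, 0], [0, 0, 0.04]], [[0.017, -0.02, 0], [0, 0, 0.08]], [[0.0212, -0.0263, 0], [0, 0, 0.12]], [[0.0256, -0.0323, 0], [0, 0, 0.16]], [[0.0302, -0.0382, 0], [0, 0, 0.2]], [[0.0351, -0.0439, 0], [0, 0, 0.24]]]}}

```text
time_s: 3.65
position: [0.5047, -0.0662, 0.0429]
tcp_rot: [[-0.336, -0.003, 0.942], [-0.942, 0.001, -0.336], [-0.0, -1.0, -0.004]]
force: [-2.2, 0.8, 2.7]
opening: 0.003
```

```bash
python3 - <<'E'
from rig import *
s=read_state();print(s["time_s"],s["position"],s["force"],s["moment"])
from h import *
c=capture("top");r,b=tray(c,(130,145,235,235));print(r,b.tolist());print(read_state()["force"])
E
```

```text
3.65 [ 0.50472992 -0.06617372  0.04288866] [-2.23741401  0.79967451  2.73100349] [0.29597784 0.40571005 0.03901171]
((590.441650390625, -17.100547790527344), (220.80364990234375, 96.19477844238281), 71.77698516845703) [[510.2320556640625, -106.92448425292969], [601.602294921875, -137.0061798095703], [670.6512451171875, 72.723388671875], [579.281005859375, 102.80508422851562]]
[-0.38137764 -0.79824628 -0.43048685]
```

Call:
{"name": "play_rows", "arguments": {"commands": [[[0.0025, -0.0028, 0], [0, 0, 0.02]], [[0.0051, -0.0055, 0], [0, 0, 0.04]], [[0.0077, -0.0082, 0], [0, 0, 0.06]], [[0.0104, -0.0108, 0], [0, 0, 0.08]], [[0.0132, -0.0134, 0], [0, 0, 0.1]], [[0.016, -0.0159, 0], [0, 0, 0.12]], [[0.0188, -0.0184, 0], [0, 0, 0.14]], [[0.0217, -0.0208, 0], [0, 0, 0.16]]]}}

```text
time_s: 4.7
position: [0.528, -0.0876, 0.0428]
tcp_rot: [[-0.182, 0.0, 0.983], [-0.983, -0.0, -0.182], [0.0, -1.0, 0.0]]
force: [-2.9, 0.4, 2.6]
opening: 0.002
```

```bash
python3 - <<'E'
from rig import *
s=read_state();print(s["time_s"],s["position"],s["force"],s["moment"])
from h import *
c=capture("top");r,b=tray(c,(130,145,235,235));print(r,b.tolist())
for i in range(4): capture("wrist");print(read_state()["force"])
print(read_state()["position"])
E
```

```text
4.7 [ 0.52803169 -0.08759095  0.04277694] [-2.91496744  0.4324457   2.60506824] [0.10832647 0.56292089 0.019769  ]
((602.7730712890625, -24.974334716796875), (219.39407348632812, 97.78186798095703), 80.72037506103516) [[536.8330078125, -125.35197448730469], [633.335205078125, -141.1195831298828], [668.713134765625, 75.40330505371094], [572.2109375, 91.17091369628906]]
[-2.41182832  0.10991585  0.3370616 ]
[-1.50704301 -0.53443729  0.08331065]
[-0.79514862  0.20562643 -0.77834018]
[ 0.11981088 -0.23041396 -1.09204078]
[ 0.52899215 -0.08785892  0.04280136]
```

Call:
{"name": "play_rows", "arguments": {"commands": [[[0, 0, 0.002], [0, 0, 0]], [[0, 0, 0.004], [0, 0, 0]], [[0.0015, -0.0011, 0.004], [0, 0, 0.01]], [[0.003, -0.0023, 0.004], [0, 0, 0.02]], [[0.0045, -0.0034, 0.004], [0, 0, 0.03]], [[0.0059, -0.0046, 0.004], [0, 0, 0.04]], [[0.0074, -0.0057, 0.004], [0, 0, 0.05]], [[0.0089, -0.0068, 0.004], [0, 0, 0.06]]]}}

```text
time_s: 5.95
position: [0.537, -0.0945, 0.0467]
tcp_rot: [[-0.123, 0.0, 0.992], [-0.992, -0.0, -0.123], [0.0, -1.0, 0.001]]
force: [-1.5, 0.8, 0.5]
opening: 0.004
```

```bash
python3 - <<'E'
from rig import *
s=read_state();print(s["time_s"],s["position"],s["force"],s["moment"])
from h import *
c=capture("top");r,b=tray(c,(130,145,235,235));print(r,b.tolist());np.save("t.npy",c["frame"])
E
```

```text
5.95 [ 0.53699089 -0.09446926  0.04671547] [-1.45833078  0.76474853  0.54323644] [0.06827032 0.28425071 0.04220971]
((606.9990234375, -27.53717803955078), (219.3695526123047, 98.6196517944336), 83.78083801269531) [[546.0970458984375, -131.234619140625], [644.1363525390625, -141.9182586669922], [667.9010009765625, 76.16026306152344], [569.8616943359375, 86.84390258789062]]
```

Call:
{"name": "play_rows", "arguments": {"commands": [[[0.0009, -0.0006, 0], [0, 0, 0.006]], [[0.0019, -0.0013, 0], [0, 0, 0.012]], [[0.0028, -0.0019, 0], [0, 0, 0.018]], [[0.0037, -0.0025, 0], [0, 0, 0.024]], [[0.0047, -0.0032, 0], [0, 0, 0.03]]]}}

```text
time_s: 6.62
position: [0.5415, -0.0974, 0.0468]
tcp_rot: [[-0.094, 0.0, 0.996], [-0.996, -0.0, -0.094], [0.0, -1.0, 0.0]]
force: [-1.2, -0.2, -0.2]
opening: 0.008
```

Call:
{"name": "play_rows", "arguments": {"commands": [[[0.0008, -0.0005, 0], [0, 0, 0.005]], [[0.0016, -0.001, 0], [0, 0, 0.01]]]}}

```text
time_s: 6.88
position: [0.543, -0.0984, 0.0468]
tcp_rot: [[-0.084, 0.0, 0.996], [-0.996, -0.0, -0.084], [0.0, -1.0, 0.0]]
force: [-1.7, -0.2, 0.3]
opening: 0.003
```

Call:
{"name": "play_rows", "arguments": {"commands": [[[0.0008, -0.0005, 0], [0, 0, 0.005]]]}}

```text
time_s: 7.0
position: [0.5438, -0.0989, 0.0468]
tcp_rot: [[-0.079, -0.0, 0.997], [-0.997, 0.0, -0.079], [0.0, -1.0, -0.0]]
force: [-0.9, -0.6, -0.4]
opening: 0.005
```

Call:
{"name": "play_rows", "arguments": {"commands": [[[0.0008, -0.0005, 0], [0, 0, 0.005]]]}}

```text
time_s: 7.12
position: [0.5446, -0.0994, 0.0468]
tcp_rot: [[-0.074, -0.0, 0.997], [-0.997, -0.0, -0.074], [0.0, -1.0, -0.0]]
force: [-1.6, -0.7, -0.8]
opening: 0.003
```

Call:
{"name": "play_rows", "arguments": {"commands": [[[0.0005, -0.0003, 0], [0, 0, 0.003]]]}}

```text
time_s: 7.25
position: [0.5451, -0.0997, 0.0468]
tcp_rot: [[-0.071, 0.0, 0.997], [-0.997, -0.0, -0.071], [0.0, -1.0, 0.0]]
force: [-0.8, -0.6, -0.7]
opening: 0.005
```

Call:
{"name": "play_rows", "arguments": {"commands": [[[0.0005, -0.0003, 0], [0, 0, 0.003]]]}}

```text
time_s: 7.38
position: [0.5455, -0.0999, 0.0468]
tcp_rot: [[-0.068, -0.0, 0.998], [-0.998, 0.0, -0.068], [-0.0, -1.0, -0.0]]
force: [-1.0, 0.1, -0.4]
opening: 0.003
```

Call:
{"name": "play_rows", "arguments": {"commands": [[[0.0005, -0.0003, 0], [0, 0, 0.003]]]}}

```text
time_s: 7.5
position: [0.546, -0.1002, 0.0468]
tcp_rot: [[-0.065, -0.0, 0.998], [-0.998, 0.0, -0.065], [-0.0, -1.0, -0.0]]
force: [-2.0, -1.2, 0.1]
opening: 0.001
```

Call:
{"name": "play_rows", "arguments": {"commands": [[[0.0005, -0.0003, 0], [0, 0, 0.003]]]}}

```text
time_s: 7.62
position: [0.5466, -0.1006, 0.0468]
tcp_rot: [[-0.062, -0.0, 0.998], [-0.998, -0.0, -0.062], [0.0, -1.0, -0.0]]
force: [-0.6, 0.0, -1.0]
opening: -0.0
```

Call:
{"name": "play_rows", "arguments": {"commands": [[[0.0005, -0.0003, 0], [0, 0, 0.003]]]}}

```text
time_s: 7.75
position: [0.547, -0.1009, 0.0468]
tcp_rot: [[-0.059, -0.0, 0.998], [-0.998, -0.0, -0.059], [0.0, -1.0, -0.0]]
force: [-1.2, -1.2, -0.6]
opening: 0.003
```

Call:
{"name": "play_rows", "arguments": {"commands": [[[0.0005, -0.0003, 0], [0, 0, 0.003]]]}}

```text
time_s: 7.88
position: [0.5475, -0.1012, 0.0468]
tcp_rot: [[-0.056, -0.0, 0.998], [-0.998, 0.0, -0.056], [-0.0, -1.0, -0.0]]
force: [-2.0, -1.2, -0.7]
opening: 0.003
```

Call:
{"name": "play_rows", "arguments": {"commands": [[[0.0005, -0.0003, 0], [0, 0, 0.003]]]}}

```text
time_s: 8.0
position: [0.548, -0.1015, 0.0468]
tcp_rot: [[-0.053, -0.0, 0.999], [-0.999, -0.0, -0.053], [0.0, -1.0, -0.0]]
force: [-1.7, -1.4, -1.2]
opening: 0.007
```

Call:
{"name": "play_rows", "arguments": {"commands": [[[0.0005, -0.0003, 0], [0, 0, 0.003]]]}}

```text
time_s: 8.12
position: [0.5483, -0.1016, 0.0468]
tcp_rot: [[-0.05, -0.001, 0.999], [-0.999, 0.0, -0.05], [-0.0, -1.0, -0.001]]
force: [-2.2, -0.6, 0.7]
opening: 0.002
```

```bash
python3 - <<'E'
from rig import *
from h import *
c=capture("top");r,b=tray(c,(130,145,235,235));print(r,b.tolist());np.save("t.npy",c["frame"])
H=hsv(c);m=cv2.inRange(H,(0,110,50),(9,255,255))|cv2.inRange(H,(171,110,50),(180,255,255))
ys,xs=np.where(m[140:172,200:235]);print(list(zip(xs+200,ys+140)))
m=cv2.inRange(H,(105,120,40),(130,255,255));print("blue top row per col",[(x,np.where(m[140:200,x])[0].min()+140) for x in range(205,228)if m[140:200,x].any()])
s=read_state();print(s["position"],s["force"])
E
```

```text
((614.4976196289062, -30.046173095703125), (219.4086151123047, 97.75820922851562), 88.3177261352539) [[562.4190063476562, -138.26824951171875], [660.1350708007812, -141.13815307617188], [666.5762329101562, 78.1759033203125], [568.8601684570312, 81.04580688476562]]
[(np.int64(215), np.int64(159)), (np.int64(216), np.int64(159)), (np.int64(217), np.int64(159)), (np.int64(218), np.int64(159)), (np.int64(219), np.int64(159)), (np.int64(215), np.int64(160)), (np.int64(216), np.int64(160)), (np.int64(217), np.int64(160)), (np.int64(218), np.int64(160)), (np.int64(219), np.int64(160))]
blue top row per col [(205, np.int64(161)), (206, np.int64(161)), (207, np.int64(161)), (208, np.int64(161)), (209, np.int64(161)), (210, np.int64(162)), (211, np.int64(162)), (212, np.int64(162)), (213, np.int64(162)), (214, np.int64(162)), (215, np.int64(162)), (216, np.int64(162)), (217, np.int64(162)), (218, np.int64(162)), (219, np.int64(162)), (220, np.int64(162)), (221, np.int64(162)), (222, np.int64(162)), (223, np.int64(162)), (224, np.int64(162)), (225, np.int64(162)), (226, np.int64(162)), (227, np.int64(163))]
[ 0.54831603 -0.10166863  0.04678769] [-1.81612998 -0.3853742   0.38300839]
```

Call:
{"name": "play_rows", "arguments": {"commands": [[[0.0005, -0.0003, 0], [0, 0, 0.003]]]}}

```text
time_s: 8.3
position: [0.5484, -0.1018, 0.0468]
tcp_rot: [[-0.047, -0.001, 0.999], [-0.999, 0.001, -0.047], [-0.001, -1.0, -0.001]]
force: [-3.1, -1.3, 1.3]
opening: 0.005
```

Call:
{"name": "play_rows", "arguments": {"commands": [[[0.0004, -0.0002, 0], [0, 0, 0.002]]]}}

```text
time_s: 8.43
position: [0.5485, -0.1018, 0.0468]
tcp_rot: [[-0.045, -0.002, 0.999], [-0.999, 0.001, -0.045], [-0.001, -1.0, -0.002]]
force: [-5.1, 1.0, 2.7]
opening: 0.009
```

Call:
{"name": "play_rows", "arguments": {"commands": [[[0.0004, -0.0002, 0], [0, 0, 0.002]]]}}

```text
time_s: 8.55
position: [0.5487, -0.1019, 0.0468]
tcp_rot: [[-0.043, -0.003, 0.999], [-0.999, 0.001, -0.043], [-0.001, -1.0, -0.003]]
force: [-6.0, 0.2, 3.1]
opening: 0.006
```

Call:
{"name": "play_rows", "arguments": {"commands": [[[0.0003, -0.0001, 0.0007], [0, 0, 0]]]}}

```text
time_s: 8.68
position: [0.5491, -0.1022, 0.0471]
tcp_rot: [[-0.043, -0.002, 0.999], [-0.999, 0.001, -0.043], [-0.001, -1.0, -0.002]]
force: [-4.4, -0.1, -1.9]
opening: 0.004
```

Call:
{"name": "play_rows", "arguments": {"commands": [[[0.0004, 0, 0.0005], [0, 0, 0]]]}}

```text
time_s: 8.8
position: [0.5493, -0.1022, 0.0474]
tcp_rot: [[-0.043, -0.003, 0.999], [-0.999, 0.001, -0.043], [-0.001, -1.0, -0.003]]
force: [-5.4, -0.8, -1.7]
opening: 0.006
```

Call:
{"name": "play_rows", "arguments": {"commands": [[[0.0004, 0, 0], [0, 0, 0]]]}}

```text
time_s: 8.93
position: [0.5493, -0.1022, 0.0473]
tcp_rot: [[-0.043, -0.004, 0.999], [-0.999, 0.001, -0.043], [-0.001, -1.0, -0.004]]
force: [-6.5, -1.2, -0.7]
opening: 0.003
```

Call:
{"name": "play_rows", "arguments": {"commands": [[[0.0004, 0, 0], [0, 0, 0]]]}}

```text
time_s: 9.05
position: [0.5494, -0.1022, 0.0472]
tcp_rot: [[-0.043, -0.005, 0.999], [-0.999, 0.001, -0.043], [-0.001, -1.0, -0.005]]
force: [-7.9, -1.2, -0.9]
opening: 0.005
```

Call:
{"name": "play_rows", "arguments": {"commands": [[[0.0004, 0, 0], [0, 0, 0]], [[0.0005, 0, 0], [0, 0, 0]]]}}

```text
time_s: 9.3
position: [0.5495, -0.1021, 0.0471]
tcp_rot: [[-0.043, -0.006, 0.999], [-0.999, 0.001, -0.043], [-0.001, -1.0, -0.006]]
force: [-6.0, 0.1, -1.5]
opening: 0.003
```

Call:
{"name": "play_rows", "arguments": {"commands": [[[0, 0, 0], [0, 0, 0]], [[0, 0, 0], [0, 0, 0]], [[0, 0, 0], [0, 0, 0]]]}}

```text
time_s: 9.68
position: [0.5495, -0.1021, 0.0471]
tcp_rot: [[-0.043, -0.005, 0.999], [-0.999, 0.001, -0.043], [-0.001, -1.0, -0.006]]
force: [-7.3, -0.2, -0.3]
opening: 0.009
```

Call:
{"name": "play_rows", "arguments": {"commands": [[[0.0004, 0, 0], [0, 0, 0]], [[0.0008, 0, 0], [0, 0, 0]], [[0.0008, 0, 0], [0, 0, 0]]]}}

```text
time_s: 10.05
position: [0.5496, -0.1021, 0.047]
tcp_rot: [[-0.042, -0.007, 0.999], [-0.999, 0.002, -0.042], [-0.001, -1.0, -0.007]]
force: [-8.2, -1.3, -0.7]
opening: 0.003
```

```bash
python3 - <<'E'
from rig import *
import numpy as np
F=[]
for i in range(8): F.append(read_state()["force"]);capture("top")
print(np.round(F,1).tolist(),np.mean(F,0),read_state()["position"])
E
```

```text
[[-8.2, -1.3, -0.7], [-8.1, -1.9, -1.1], [-8.2, -1.3, -2.0], [-8.1, -2.0, -1.3], [-8.3, -2.1, -0.9], [-8.0, -1.6, -1.0], [-7.6, -1.5, -1.3], [-7.9, -1.8, -0.6]] [-8.06257657 -1.6905234  -1.11572572] [ 0.5496336  -0.10209158  0.04701835]
```

Call:
{"name": "play_rows", "arguments": {"commands": [[[0.0005, 0, 0], [0, 0, 0]], [[0.0009, 0, 0], [0, 0, 0]], [[0.0009, 0, 0], [0, 0, 0]], [[0.0009, 0, 0], [0, 0, 0]], [[0.0009, 0, 0], [0, 0, 0]]]}}

```text
time_s: 11.08
position: [0.5498, -0.1021, 0.0469]
tcp_rot: [[-0.042, -0.008, 0.999], [-0.999, 0.002, -0.042], [-0.001, -1.0, -0.009]]
force: [-9.0, -2.3, -1.4]
opening: 0.007
```

```bash
python3 - <<'E'
from rig import *
import numpy as np
F=[]
for i in range(6): F.append(read_state()["force"]);capture("top")
print(np.mean(F,0),read_state()["position"])
E
```

```text
[-9.47985691 -2.36842147 -0.22034402] [ 0.54985335 -0.10215357  0.04694905]
```

Call:
{"name": "play_rows", "arguments": {"commands": [[[-0.002, 0, 0], [0, 0, 0]], [[-0.004, 0, 0], [0, 0, 0]], [[-0.01, 0, 0], [0, 0, 0]], [[-0.03, 0, 0], [0, 0, 0]], [[-0.03, 0, 0.05], [0, 0, 0]], [[-0.03, 0, 0.1], [0, 0, 0]], [[-0.03, -0.05, 0.1], [0, 0, 0]], [[-0.04, -0.1, 0.1], [0, 0, 0]], [[-0.05, -0.15, 0.1], [0, 0, 0]], [[-0.06, -0.21, 0.1], [0, 0, 0]]]}}

```text
time_s: 12.62
position: [0.495, -0.3152, 0.1493]
tcp_rot: [[-0.043, 0.005, 0.999], [-0.999, -0.004, -0.043], [0.004, -1.0, 0.005]]
force: [0.0, 0.5, -0.3]
opening: 0.005
```

Call:
{"name": "play_rows", "arguments": {"commands": [[[0, 0, 0], [0, 0, 0]], [[0, 0, 0], [0, 0, 0]], [[0, 0, 0], [0, 0, 0]]], "gripper": 0.087}}

```text
time_s: 13.0
position: [0.494, -0.3114, 0.1482]
tcp_rot: [[-0.042, 0.001, 0.999], [-0.999, -0.0, -0.042], [0.0, -1.0, 0.001]]
force: [-0.2, 0.5, -0.2]
opening: 0.265
```

```bash
python3 - <<'E'
from rig import *
from h import *
s=read_state();print(s["time_s"],s["position"],s["force"],s["opening"],s["tcp_rot"].round(3).tolist())
c=capture("top");r,b=tray(c,(130,145,235,245));print(r,b.tolist())
w=capture("wrist")
T=np.eye(4);T[:3,:3]=s["tcp_rot"];T[:3,3]=s["position"];w["cam_to_world"]=T@w["hand_eye"];print(w["cam_to_world"].round(3).tolist())
H=hsv(w);m=cv2.inRange(H,(3,120,40),(17,255,255));f=big(m,(0,0,512,384));print(cv2.boundingRect(f),cv2.contourArea(f),ray(w,cv2.minEnclosingCircle(f)[0],.045))
cv2.imwrite("pics/e.png",np.hstack([w["frame"][:,:,::-1]]))
E
```

```text
13.0 [ 0.49402947 -0.31135705  0.14820455] [-0.16879219  0.50953225 -0.17270411] 0.26520153894966586 [[-0.042, 0.001, 0.999], [-0.999, -0.0, -0.042], [0.0, -1.0, 0.001]]
((613.2903442382812, -30.283721923828125), (219.0018310546875, 99.38976287841797), 87.78105163574219) [[559.39306640625, -137.77842712402344], [658.708251953125, -141.6266326904297], [667.1876220703125, 77.21098327636719], [567.8724365234375, 81.05918884277344]]
[[-0.041, -0.968, -0.249, 0.562], [-0.999, 0.04, 0.011, -0.314], [-0.0, 0.25, -0.968, 0.285], [0.0, 0.0, 0.0, 1.0]]
(225, 160, 66, 71) 3511.5 [[ 0.49683258 -0.31359701  0.045     ]]
```

View pics/e.png

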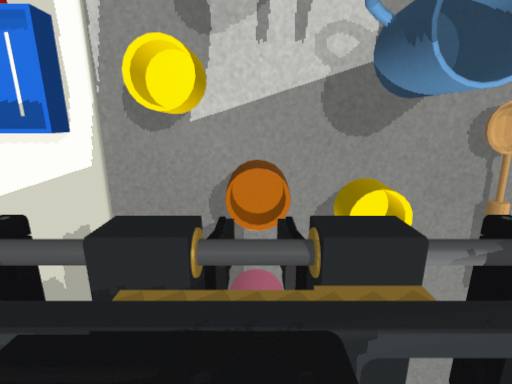

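The wrist view shows the amber ramekin (258,197) base up. Its position, about (0.493, -0.314), agrees with the top view. The tray stayed at its stop. Next: open fully, go down, grip.

Call:
{"name": "play_rows", "arguments": {"commands": [[[-0.001, -0.0025, 0], [0, 0, 0]], [[-0.001, -0.0025, -0.02], [0, 0, 0]], [[-0.001, -0.0025, -0.04], [0, 0, 0]], [[-0.001, -0.0025, -0.05], [0, 0, 0]], [[-0.001, -0.0025, -0.05], [0, 0, 0]], [[-0.001, -0.0025, -0.05], [0, 0, 0]], [[-0.001, -0.0025, -0.05], [0, 0, 0]], [[-0.001, -0.0025, -0.05], [0, 0, 0]], [[-0.001, -0.0025, -0.05], [0, 0, 0]], [[-0.001, -0.0025, -0.05], [0, 0, 0]]]}}

```text
time_s: 14.35
position: [0.4926, -0.3151, 0.0981]
tcp_rot: [[-0.043, 0.0, 0.999], [-0.999, -0.0, -0.043], [0.0, -1.0, 0.0]]
force: [-0.1, -0.9, 0.1]
opening: 1.002
```

Call:
{"name": "play_rows", "arguments": {"commands": [[[0.0005, 0.001, -0.015], [0, 0, 0]], [[0.0005, 0.001, -0.03], [0, 0, 0]], [[0.0005, 0.001, -0.045], [0, 0, 0]], [[0.0005, 0.001, -0.057], [0, 0, 0]], [[0.0005, 0.001, -0.057], [0, 0, 0]], [[0.0005, 0.001, -0.057], [0, 0, 0]]]}}

```text
time_s: 15.1
position: [0.4932, -0.3142, 0.041]
tcp_rot: [[-0.043, 0.0, 0.999], [-0.999, -0.0, -0.043], [0.0, -1.0, 0.0]]
force: [-0.4, 0.6, -0.5]
opening: 0.999
```

Call:
{"name": "play_rows", "arguments": {"commands": [[[0, 0, 0], [0, 0, 0]], [[0, 0, 0], [0, 0, 0]], [[0, 0, 0], [0, 0, 0]], [[0, 0, 0], [0, 0, 0]], [[0, 0, 0], [0, 0, 0]], [[0, 0, 0], [0, 0, 0]], [[0, 0, 0], [0, 0, 0]], [[0, 0, 0], [0, 0, 0]]], "gripper": 0.045}}

```text
time_s: 16.1
position: [0.4931, -0.314, 0.0413]
tcp_rot: [[-0.043, 0.0, 0.999], [-0.999, -0.0, -0.043], [0.0, -1.0, 0.0]]
force: [0.5, 2.3, 5.1]
opening: 0.696
```

Call:
{"name": "play_rows", "arguments": {"commands": [[[0, 0, 0.01], [0, 0, 0]], [[0, 0, 0.03], [0, 0, 0]], [[0, 0, 0.06], [0, 0, 0]], [[0, 0, 0.085], [0, 0, 0]], [[0, 0, 0.085], [0, 0, 0]]]}}

```text
time_s: 16.73
position: [0.4941, -0.3152, 0.1278]
tcp_rot: [[-0.043, 0.003, 0.999], [-0.999, -0.003, -0.043], [0.003, -1.0, 0.004]]
force: [-0.1, -0.2, -1.4]
opening: 0.693
```

Call:
{"name": "play_rows", "arguments": {"commands": [[[0.008, 0.018, 0], [0, 0, 0]], [[0.024, 0.055, 0], [0, 0, 0]], [[0.04, 0.095, 0], [0, 0, 0]], [[0.058, 0.135, 0], [0, 0, 0]], [[0.075, 0.175, 0], [0, 0, 0]], [[0.092, 0.215, 0], [0, 0, 0]], [[0.108, 0.25, 0], [0, 0, 0]], [[0.117, 0.27, 0], [0, 0, 0]], [[0.12, 0.278, 0], [0, 0, 0]], [[0.12, 0.278, 0], [0, 0, 0]]]}}

```text
time_s: 17.98
position: [0.6126, -0.036, 0.1254]
tcp_rot: [[-0.043, -0.001, 0.999], [-0.999, -0.0, -0.043], [0.0, -1.0, -0.001]]
force: [-0.6, -0.9, -2.1]
opening: 0.692
```

```bash
python3 - <<'E'
from rig import *
from h import *
s=read_state();print(s["time_s"],s["position"],s["force"],s["opening"])
c=capture("scene");w=capture("wrist")
cv2.imwrite("pics/f.png",np.hstack([cv2.resize(x,(400,400)) for x in(c["frame"][100:260,200:360,::-1],w["frame"][:,:,::-1])]))
E
```

```text
17.975 [ 0.61258382 -0.0360023   0.1254464 ] [-0.64826718 -0.91431354 -2.0677354 ] 0.6924376324078466
```

View pics/f.png

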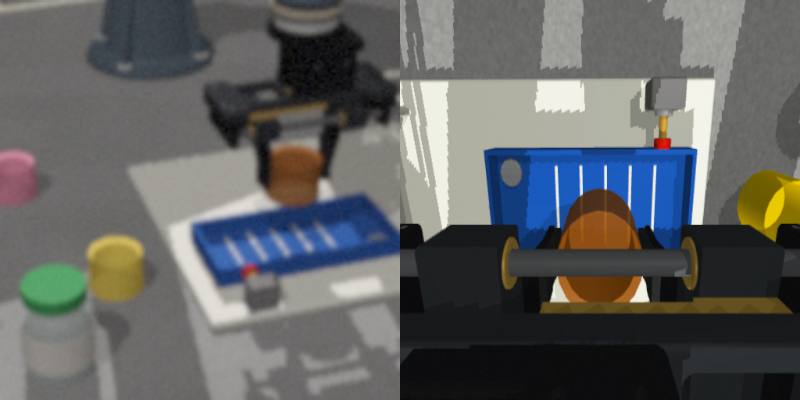

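The ramekin is held upright over the tray, and the tray wall sits against the red foot (wrist crop 662,143). Lowering.

Call:
{"name": "play_rows", "arguments": {"commands": [[[0, 0, -0.01], [0, 0, 0]], [[0, 0, -0.02], [0, 0, 0]], [[0, 0, -0.03], [0, 0, 0]], [[0, 0, -0.04], [0, 0, 0]], [[0, 0, -0.048], [0, 0, 0]], [[0, 0, -0.054], [0, 0, 0]], [[0, 0, -0.058], [0, 0, 0]], [[0, 0, -0.061], [0, 0, 0]], [[0, 0, -0.063], [0, 0, 0]], [[0, 0, -0.065], [0, 0, 0]]]}}

```text
time_s: 19.32
position: [0.6132, -0.0361, 0.0611]
tcp_rot: [[-0.043, 0.0, 0.999], [-0.999, -0.0, -0.043], [0.0, -1.0, 0.0]]
force: [-0.2, 0.0, -1.2]
opening: 0.695
```

Call:
{"name": "play_rows", "arguments": {"commands": [[[0, 0, -0.001], [0, 0, 0]], [[0, 0, -0.002], [0, 0, 0]], [[0, 0, -0.002], [0, 0, 0]]]}}

```text
time_s: 19.7
position: [0.6131, -0.0361, 0.059]
tcp_rot: [[-0.043, -0.0, 0.999], [-0.999, -0.0, -0.043], [0.0, -1.0, -0.0]]
force: [-0.5, 0.5, -2.3]
opening: 0.697
```

Call:
{"name": "play_rows", "arguments": {"commands": [[[0, 0, -0.0007], [0, 0, 0]], [[0, 0, -0.0014], [0, 0, 0]], [[0, 0, -0.002], [0, 0, 0]]]}}

```text
time_s: 20.08
position: [0.6131, -0.036, 0.0569]
tcp_rot: [[-0.043, 0.0, 0.999], [-0.999, -0.0, -0.043], [0.0, -1.0, 0.0]]
force: [0.4, -0.3, -2.2]
opening: 0.695
```

Call:
{"name": "play_rows", "arguments": {"commands": [[[0, 0, -0.0005], [0, 0, 0]], [[0, 0, -0.0005], [0, 0, 0]]]}}

```text
time_s: 20.32
position: [0.613, -0.036, 0.0564]
tcp_rot: [[-0.043, -0.0, 0.999], [-0.999, 0.0, -0.043], [-0.0, -1.0, -0.0]]
force: [-0.3, -0.0, -2.0]
opening: 0.693
```

Call:
{"name": "play_rows", "arguments": {"commands": [[[0, 0, -0.0005], [0, 0, 0]], [[0, 0, -0.0005], [0, 0, 0]]]}}

```text
time_s: 20.58
position: [0.6131, -0.0361, 0.0563]
tcp_rot: [[-0.043, 0.0, 0.999], [-0.999, -0.0, -0.043], [0.0, -1.0, 0.0]]
force: [-0.5, 0.2, 1.5]
opening: 0.695
```

Touchdown felt at z 0.0563, as predicted. Release and go up.

Call:
{"name": "play_rows", "arguments": {"commands": [[[0, 0, 0], [0, 0, 0]], [[0, 0, 0], [0, 0, 0]], [[0, 0, 0], [0, 0, 0]], [[0, 0, 0], [0, 0, 0]], [[0, 0, 0], [0, 0, 0]], [[0, 0, 0], [0, 0, 0]], [[0, 0, 0], [0, 0, 0]], [[0, 0, 0], [0, 0, 0]]], "gripper": 0.08}}

```text
time_s: 21.58
position: [0.613, -0.036, 0.056]
tcp_rot: [[-0.043, -0.0, 0.999], [-0.999, 0.0, -0.043], [-0.0, -1.0, -0.0]]
force: [-0.8, -0.6, -0.4]
opening: 0.924
```

Call:
{"name": "play_rows", "arguments": {"commands": [[[0, 0, 0.01], [0, 0, 0]], [[0, 0, 0.025], [0, 0, 0]], [[0, 0, 0.05], [0, 0, 0]], [[0, 0, 0.08], [0, 0, 0]], [[0, 0, 0.11], [0, 0, 0]], [[-0.05, -0.03, 0.12], [0, 0, 0]], [[-0.1, -0.06, 0.12], [0, 0, 0]], [[-0.13, -0.11, 0.12], [0, 0, 0]], [[-0.16, -0.16, 0.12], [0, 0, 0]], [[-0.16, -0.16, 0.12], [0, 0, 0]]]}}

```text
time_s: 22.82
position: [0.452, -0.1996, 0.1774]
tcp_rot: [[-0.05, 0.002, 0.999], [-0.999, -0.002, -0.05], [0.002, -1.0, 0.002]]
force: [0.2, 0.4, 0.1]
opening: 0.921
```

```bash
python3 - <<'E'
from rig import *
from h import *
s=read_state();print(s["time_s"],s["position"],s["force"],s["opening"],abs(s["qvel"]).max())
c=capture("top");r,b=tray(c,(130,145,235,245));print(r,b.tolist())
H=hsv(c);m=cv2.inRange(H,(3,120,40),(17,255,255));f=big(m,(130,160,235,245));e=cv2.minEnclosingCircle(f);p=ray(c,e[0],.06)[0];print(e,p)
x=(b[1]-b[2])/np.linalg.norm(b[1]-b[2]);x=x if x[1]<0 else -x;y=np.array([-x[1],x[0]]);q=p[:2]*1000-[646.6,58]
print("ramekin in tray",q@x,q@y, "lead in stop x", (np.array([646.6,58])+165*x+20*y-[701.3,-108.8])@[.9995,-.032])
i=np.round(e[0]).astype(int);C=c["cam_to_world"];print("top z",C[2,3]+c["depth"][i[1],i[0]]*(C[2,:3]@np.r_[(e[0]-c["mtx"][:2,2])/430.3,1]))
w=capture("scene")
cv2.imwrite("pics/g.png",np.hstack([cv2.resize(v,(400,400)) for v in(w["frame"][130:260,180:370,::-1],c["frame"][120:270,120:330,::-1])]))
E
```

```text
22.825 [ 0.45196638 -0.19959704  0.17737791] [0.22389527 0.39717918 0.11923997] 0.921255249451533 4.241119152167989
((613.1024780273438, -30.159217834472656), (219.3748016357422, 99.46453094482422), 87.9195556640625) [[559.4210815429688, -137.96890258789062], [658.8200073242188, -141.57972717285156], [666.7838745117188, 77.65046691894531], [567.3849487304688, 81.26129150390625]]
((192.06666564941406, 176.06666564941406), 10.724321365356445) [ 0.6115676  -0.04033733  0.06      ]
ramekin in tray 99.54427514910448 -31.43940983834518 lead in stop x -40.72060186886781
top z 0.062238424937719916
```

View pics/g.png

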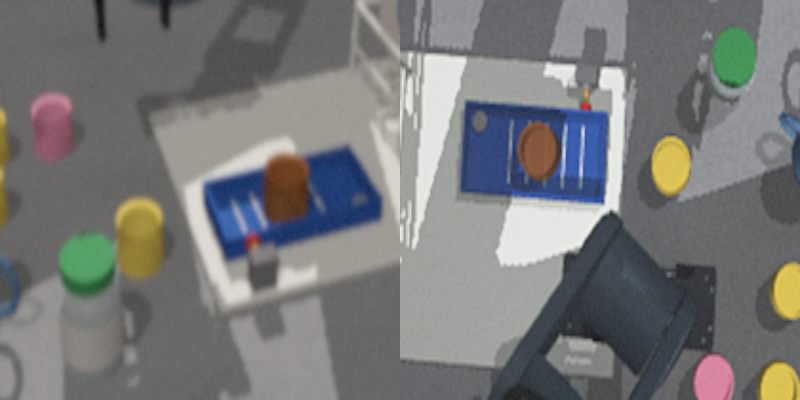

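The ramekin stands upside down in the tray, the tray is at its stop, and the arm is clear. Handing in after the arm settles.

Call:
{"name": "play_rows", "arguments": {"commands": [[[0, 0, 0], [0, 0, 0]], [[0, 0, 0], [0, 0, 0]], [[0, 0, 0], [0, 0, 0]], [[0, 0, 0], [0, 0, 0]]]}}

```text
time_s: 23.42
position: [0.4533, -0.1955, 0.1759]
tcp_rot: [[-0.042, -0.0, 0.999], [-0.999, 0.0, -0.042], [-0.0, -1.0, -0.0]]
force: [-0.3, -0.5, 1.2]
opening: 0.92
```

```bash
python3 -c "
from rig import *
print(hand_in())"
```

```text
the job is handed in; nothing more can be done
None
```

I handed the job in at about 23 s: the tray is at its stop and the amber ramekin stands upside down in it. The hand-in gave no verdict.

- **Pressing home:** I swung the tray until it met the foot. I then raised the push to about 8 N and on to about 9.5 N, averaged over repeated readings, and held it for more than a second. Sliding drag was about 1.5 N, so the foot should have taken roughly 6.5 to 8 N. That is an estimate, because the foot's own force is not reported. Single force readings scattered by about 1 N.
- **Setting down:** I lowered the ramekin at 2 to 6 mm per second at the end. I felt it touch the floor at the expected height before letting go.
- **Last check, tray:** its leading wall is about 41 mm from the stop's origin, where up to 60 mm is allowed.
- **Last check, ramekin:** it is at about (100, -31) mm in the tray's frame. Its top measured 62 mm above the sill against 60 mm expected, within the 2 mm calibration.
- **Last check, surroundings:** the arm is clear of everything. The jar looked unmoved in the last picture, and the mug was only partly in view. The spoon was outside it, and I did not measure any of the three again.

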